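Mount a mushroom model in the display chuck

TASK

Mount the red-capped mushroom model for display: stand it upright in the middle of the chuck's small platform, between the open jaws, setting it down gently rather than dropping it, and let go. Then turn the chuck's sleeve clockwise by its yellow knob until all three jaws grip the wooden foot firmly, and let go of the knob. Leave the brown-capped model, the jar and the empty blue punnet where they are.

Things in the scene. Friction and masses are not known exactly. Their poses are not given: they have to be found in the camera images.
- red_model_mid (a point): Centre (43 mm above the underside) of the loose red-capped, white-dotted mushroom model, hard resin, about 120 g, 86 mm tall, standing; z up its stem. From the underside: wooden foot 32 mm dia, 0-18 mm; white stem 20 mm dia, 18-51; cap 52 mm dia with straight upright rim 51-66, domed to 86. Grip it across the rim (58 mm up).
- red_model: The same red-capped model; origin at the centre of its underside, z up along its stem.
- platform (a point): Centre of the top face of the chuck's round aluminium platform, 48 mm dia, 48 mm above the table, on the chuck's vertical axis (z up). The chuck is fixed: green base disc 150 mm dia, 12 mm high; knurled steel sleeve 116 mm dia up to 40 mm above the table; three brass jaws on top.
- sleeve (a joint): Turn of the chuck's sleeve, rad: 0 fully open, growing clockwise (seen from above), which closes the jaws; stop at 1.4; starts at 0 to 0.2. The three coupled jaw tips stand 27 mm minus 14 mm per rad from the axis and meet a centred foot at about 0.79. Stiff (0.35 N m, 3 N at the knob until the jaws touch; 8 to 12 N there clamps firmly); stays where left, so the jaws keep their grip.
- knob (a point): Point on the axis of the upright round yellow knob (18 mm dia, from 62 to 122 mm above the table) on the sleeve's lever, 105 mm above the table. It goes round with the sleeve, 118 mm from the chuck's axis. Below it a thin steel rod and a level 12 mm bar (22 to 34 mm above the table) lead to the sleeve.
- jaw0: Brass jaw, one of three at 120 degrees on the chuck, 12 mm wide, 28 mm long, from 2 to 19 mm above the platform, sliding radially; a slippery rolling steel ball (12 mm) at its inner end does the gripping. Its x axis points outward along the jaw; its origin is at table height, 27 mm inward of the ball's tip (so on the chuck's axis when fully open).
- jaw1: Second brass jaw, as jaw0.
- jaw2: Third brass jaw, as jaw0.
- brown_model: Bystander: a brown-capped mushroom model of the same shape and size (86 mm tall, cap 52 mm); origin at the centre of its underside.
- jar: Bystander: amber glass jar with a white cap, 54 mm dia, 80 mm tall; origin at the centre of its underside.
- punnet: Bystander: empty open blue plastic punnet, 100 x 140 x 50 mm; origin at the centre of its underside.
Mind the look-alikes: they are no part of the job. Leave any green or purple look-alike of the red_model alone.

How it is judged (in metres and radians):
On the way:
1. the red model stands upright and let go on the platform, within 11 mm of its centre, while the jaws are still open (sleeve below 0.5 rad) (horizontal distance between red_model and platform below 0.011 m and z of red_model in the frame of platform between -0.003 and 0.003 m and angle between red_model's own z axis and vertical below 0.09 rad and contact force between the fingers and red_model below 0.1 N and linear speed of red_model below 0.02 m/s and value of joint sleeve below 0.5 rad), for 0.2 s.
At the end, for the whole second after the job is handed in: The red model stands upright (within 5 degrees) on the platform, centred within 3 mm, at rest, with each of the three jaws pressing on it with more than 2 N, the sleeve at rest and everything let go (horizontal distance between red_model and platform below 0.003 m and z of red_model in the frame of platform between -0.003 and 0.004 m and angle between red_model's own z axis and vertical below 0.09 rad and contact force between each of jaw0, jaw1, jaw2 and red_model above 2 N and linear speed of red_model below 0.02 m/s and velocity of joint sleeve between -0.05 and 0.05 rad/s); the robot touches nothing.
It fails at once if the red model is dropped (moves faster than 0.4 m/s with no finger on it) (linear speed of red_model above 0.4 m/s and contact force between the fingers and red_model below 0.05 N).
It fails at once if the red model is tipped over (more than 35 degrees) (angle between red_model's own z axis and vertical above 0.6 rad).
It fails at once if the brown model is moved more than 30 mm (distance of brown_model from where it was at the start of the episode above 0.03 m).
It fails at once if the jar is moved more than 30 mm (distance of jar from where it was at the start of the episode above 0.03 m).
It fails at once if the punnet is moved more than 30 mm (distance of punnet from where it was at the start of the episode above 0.03 m).
It also fails if it takes over 58 s, if anything falls off the work surface, if the arm or the gripper's body presses on something with over 40 N, if the wrist force passes 120 N, or if a joint passes its speed limit or range.

ROBOT

A 7-joint arm with a two-finger parallel gripper is mounted at the origin on the work surface. World frame = base frame: x ahead of the robot, y to its left, z up, the work surface at z = 0. Lengths are in m, angles in degrees, forces in N, time in s.
With the tool pointing down it reaches from about 0.4 to 0.85 m from the base axis. Payload 6.9 kg.
Tool frame: the origin (TCP) lies midway between the tips of the shut fingers; the grasp point (between the pads) lies 19 mm behind it; z points along the fingers, y is the line along which they close (so a half turn about z gives the same grasp; the last joint's range is limited). The gripper opens to 85 mm and grips with 20 to 120 N. Pads are 22 mm wide; open, the fingers measure 114 mm over their backs; the gripper's body (76 mm by 85 mm) begins 54 mm behind the grasp point. The pads swing forward as they close: fully open they stand 13 mm farther back than shut.
Start: joints at [-65.403, 29.078, -13.613, 85.955, 7.202, 65.827, -8.869], TCP at [0.199, 0.593, 0.231] pointing down, gripper open.
Joint ranges: [-176.47, 176.47], [-13.61, 117.27], [-81.72, 77.17], [0.22, 143.17], [-87.28, 267.28], [10, 112.55], [-165.47, 165.47]. Speed limits (degrees/s): [136.94, 136.94, 180, 180, 180, 180, 180].

INTERFACE

Orientations are given as a 3x3 rotation matrix whose columns are the frame's x, y, z axes.
In Python, from workcell import arm gives the robot as it stands. The module is installed in compiled form; this text tells all that it offers.
- The arm moves only by the tool arm_command, never from a script. Its argument "deltas" is a list of rows, each a list of 4 numbers: the shift along the tool's x, y, z scaled (see below), then the turn about the tool's z scaled (see below). In form: [[x, y, z, turn], ...]. A call has 1 to 8 rows; each row shifts and turns the commanded pose from where the row before left it, along the tool's axes as they then stand; what a row does not reach is not made up. The controller multiplies each number of a shift by 250 mm and each number of a turn by 45 degrees. A row lasts 1/10 s, in which the tool goes at most 50 mm and 8.59 degrees, less where a joint would pass 70% of its speed; a pose out of reach is approached as far as the arm can. A call with a number of a shift or a turn outside -1 to 1 is refused whole. A call with a gripper value outside its range is refused whole. "gripper" is the opening, from -1 (shut) to 1 (fully open), set as the call begins (left out, the last holds). The fingers move at their own pace and stop on an object; "grip_force" is the grip in N (left out, the last holds). Time passes only in rows, so rows that do not move let the fingers close. It gives the time, the measured TCP pose, the force, the opening and the grip force at its end, in the units of the state.
- arm.state(): the state, without advancing time (a new reading comes with each control period).
- arm.camera(name): name is "side" or "top" or "wrist"; returns the picture (480x640x3 uint8, red, green, blue); there is no depth.
- arm.camera_model(name): a dict with "camera_matrix" (3x3 intrinsics, pixels), "R" (3x3) and "t" (3): a world point X has camera coordinates R X + t. Camera axes: x right, y down, z forward; pixel columns grow to the right and rows downward; lengths in m; the calibration is good to about 2 mm. A picture is of the moment at which its call begins: read the wrist's pose just before it. camera_model takes no time and is no camera call; for the wrist camera it gives the pose at the moment of the call.
- arm.hand_in(): hands the job in; it is judged then, once.
Trained networks look in the newest picture that a camera, given by its name, has taken for a name from the list of things; names that differ only in an ending like _2 or _b are one class to them, and where a whole thing is asked for, a point or a joint stands for the part that bears it (a point fixed in the world has none). Each returns a list of dicts, best first, with "confidence" (0 to 1); they miss things now and then, are a little off and sometimes report something else, mostly with a low value. They report only what shows in the picture. A call takes as long as a camera call. They do not tell look-alikes from the thing itself.
- arm.search_frame(camera, label): "centre" ([column, row] in pixels, amid what is visible of it).
- arm.outline_of(camera, label): "pixels" (480x640 bool, what is visible of it) and "centre" ([column, row] in pixels, amid what is visible of it).
The state is a dict: "clock": time; "joint_positions": joint angles; "dq": joint speeds; "joint_torque": joint torques, N m; "position": TCP position; "tool_rot": TCP orientation; "force": force on the tool from outside, world axes, zero at the start; "ft_torque": the same for the moment, N m; "grip_width": finger opening in m; "grip_force": force on a finger pad.
Only numpy, scipy, OpenCV 4.12 (cv2) and the standard library are available. Lean on these libraries where they do the work, as an engineer would, in place of code of your own. Each camera call takes 0.05 s, during which the arm holds its last target. There are 200 camera calls.

## Working session

There is one attempt and no reset: what is moved stays moved. The work goes in short steps, Python scripts to look and compute and a tool call to move; the robot and the scene stay as the last step left them, time stands still between calls to the robot, and variables do not carry over. Pictures are saved under pics/ and viewed, at most 10 in all, crops included, and the job is handed in when it is done.

Besides the shell and the picture viewer there is one more tool, called after "Request:" as name(argument=value, ...) on one line, values as JSON. arm_command: Moves the arm, as the interface text tells. Shifts and turns lie within -1 to 1; 1 stands for 250 mm of shift or 45 degrees of turn. Its arguments: {"type":"object","properties":{"deltas":{"type":"array","items":{"type":"array","items":{"type":"number"}}},"gripper":{"type":"number"},"grip_force":{"type":"number"}},"required":["deltas"]}

```bash
mkdir -p pics; cat > h.py <<'E'
import numpy as np, cv2
from workcell import arm
def ray(cam,px):
    m=arm.camera_model(cam);K=np.array(m["camera_matrix"]);R=np.array(m["R"]);t=np.array(m["t"])
    d=R.T@np.linalg.inv(K)@np.array([px[0],px[1],1.]);return -R.T@t,d
def at_z(cam,px,z):
    c,d=ray(cam,px);return c+d*(z-c[2])/d[2]
def tri(p1,p2,c1="side",c2="top"):
    A=[];b=[]
    M=np.zeros((3,3));v=np.zeros(3)
    for c,p in((c1,p1),(c2,p2)):
        o,d=ray(c,p);d=d/np.linalg.norm(d);P=np.eye(3)-np.outer(d,d);M+=P;v+=P@o
    return np.linalg.solve(M,v)
def proj(cam,X):
    m=arm.camera_model(cam);p=np.array(m["camera_matrix"])@(np.array(m["R"])@np.array(X)+np.array(m["t"]));return p[:2]/p[2]
def save(img,n): cv2.imwrite("pics/"+n,img[:,:,::-1])
E
python3 - <<'E'
from h import *
np.set_printoptions(precision=4,suppress=True)
for c in("top","side"):
    save(arm.camera(c),c+"0.png")
    for n in("red_model","knob","platform","jaw0","sleeve","brown_model","jar","punnet"):
        print(c,n,[(np.round(r["centre"],1),round(r["confidence"],2)) for r in arm.search_frame(c,n)][:4])
    m=arm.camera_model(c);print(m)
s=arm.state();print(s["clock"],s["position"],np.array(s["tool_rot"]),s["grip_width"])
E
```

```text
top red_model [(array([242.7, 302.2]), 0.93), (array([152.1, 265.8]), 0.84), (array([205.4, 262.3]), 0.83), (array([452.4, 200.9]), 0.74)]
top knob [(array([465.1, 207.4]), 0.9)]
top platform [(array([446., 222.]), 0.72), (array([468., 210.]), 0.61)]
top jaw0 [(array([430.5, 228.4]), 0.63), (array([454.8, 199.7]), 0.6), (array([465.5, 235.9]), 0.45)]
top sleeve [(array([466.9, 211. ]), 0.9)]
top brown_model [(array([305.4, 256.9]), 0.92)]
top jar [(array([311. , 200.4]), 0.77)]
top punnet [(array([182.8, 193.7]), 0.85), (array([430.7, 228.7]), 0.42)]
{'camera_matrix': array([[471.248 ,   0.    , 322.9541],
       [  0.    , 471.248 , 235.5839],
       [  0.    ,   0.    ,   1.    ]]), 'R': array([[-0.0112, -0.9994, -0.0333],
       [-0.9928,  0.0151, -0.1191],
       [ 0.1196,  0.0318, -0.9923]]), 't': array([0.1163, 0.5287, 0.8808])}
side red_model [(array([333.2, 372.9]), 0.97), (array([389.8, 347.4]), 0.75), (array([324.9, 445.4]), 0.58)]
side knob [(array([335. , 214.8]), 0.97)]
side platform [(array([337.8, 210.2]), 0.66), (array([334.8, 219.4]), 0.4)]
side jaw0 [(array([319.4, 197.2]), 0.67), (array([346. , 290.1]), 0.54), (array([347. , 194.6]), 0.44)]
side sleeve [(array([338.5, 217.5]), 0.67)]
side brown_model [(array([348.7, 286.1]), 0.76)]
side jar [(array([284.5, 283.1]), 0.95)]
side punnet []
{'camera_matrix': array([[463.9403,   0.    , 317.69  ],
       [  0.    , 463.9403, 241.9196],
       [  0.    ,   0.    ,   1.    ]]), 'R': array([[-0.9832, -0.1822,  0.007 ],
       [-0.116 ,  0.5954, -0.795 ],
       [ 0.1407, -0.7825, -0.6066]]), 't': array([0.5548, 0.0924, 0.8752])}
0.9 [0.1989 0.5925 0.2313] [[-0.948   0.3182  0.    ]
 [ 0.3182  0.948   0.    ]
 [-0.      0.     -1.    ]] 0.08533948965978554
```

View pics/top0.png

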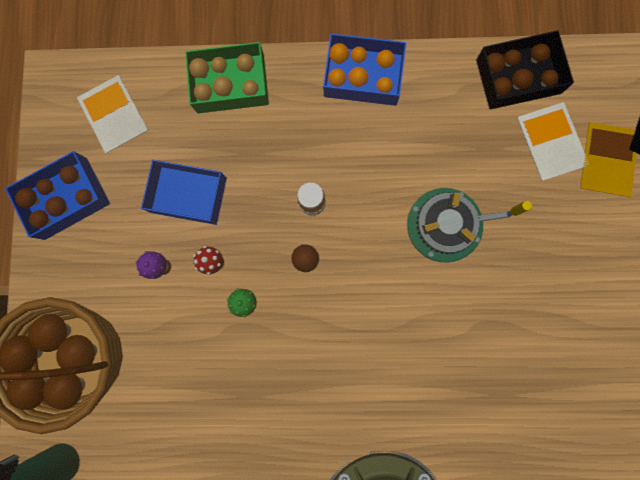

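View pics/side0.png

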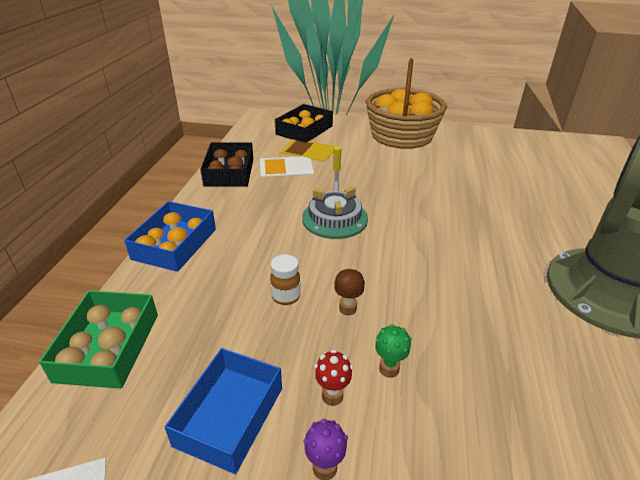

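```bash
python3 - <<'E'
from h import *
np.set_printoptions(precision=4,suppress=True)
t=arm.camera("top");s=arm.camera("side")
a=cv2.resize(t[170:280,400:540],None,fx=4,fy=4,interpolation=cv2.INTER_CUBIC)
b=cv2.resize(t[230:310,130:230],None,fx=2,fy=2,interpolation=cv2.INTER_CUBIC)
c=cv2.resize(s[340:420,290:390],None,fx=2,fy=2,interpolation=cv2.INTER_CUBIC)
im=np.zeros((440,760,3),np.uint8);im[:,:560]=a;im[:160,560:]=b;im[200:360,560:]=c
save(im,"crop1.png")
def mask(im,lo,hi):
    h=cv2.cvtColor(im,cv2.COLOR_RGB2HSV);return cv2.inRange(h,lo,hi)
def blob(m,near,r=40):
    z=np.zeros_like(m);cv2.circle(z,tuple(int(v) for v in near),r,255,-1);m=cv2.morphologyEx(m&z,cv2.MORPH_CLOSE,np.ones((7,7)))
    n,l,st,ce=cv2.connectedComponentsWithStats(m);i=1+np.argmax(st[1:,4]);(c,r)=cv2.minEnclosingCircle(np.argwhere(l==i)[:,::-1].astype(np.float32));return ce[i],c,r,st[i]
def red(im):return mask(im,(0,130,60),(8,255,255))|mask(im,(172,130,60),(180,255,255))
rt=blob(red(t),(208,260),22);rs=blob(red(s),(333,372),30);print(rt,rs)
print("red tri",tri(rs[1],rt[1]),"top z.062",at_z("top",rt[1],.062))
ks=blob(mask(s,(22,120,80),(34,255,255)),(337,160),16);kt=blob(mask(t,(22,120,80),(34,255,255)),(522,208),16);print(ks,kt)
for n,cam in(("platform","top"),("platform","side")): pass
gt=blob(mask(t,(60,80,20),(95,255,255)),(445,225),50)
gs=blob(mask(s,(60,80,20),(95,255,255)),(335,215),45)
for cam,g in(("top",gt),("side",gs)):
    x,y,w,h=g[3][:4];print(cam,g[3],at_z(cam,(x+(w-1)/2,y+(h-1)/2),.012))
for r in arm.outline_of("top","platform")[:2]:
    ys,xs=np.nonzero(r["pixels"]);print("plat",r["confidence"],r["centre"],xs.min(),xs.max(),ys.min(),ys.max(),at_z("top",r["centre"],.048))
E
```

```text
(array([207.9353, 260.0192]), (207.9907989501953, 260.34356689453125), 14.185816764831543, array([194, 247,  28,  26, 572], dtype=int32)) (array([333.1041, 371.2347]), (333.1568908691406, 370.6380615234375), 19.62879180908203, array([ 316,  352,   36,   38, 1095], dtype=int32))
red tri [0.4827 0.3253 0.0625] top z.062 [0.4831 0.3255 0.062 ]
(array([332.9565, 156.2516]), (333.8888854980469, 158.0), 13.04323959350586, array([321, 146,  20,  25, 322], dtype=int32)) (array([521.3279, 207.5628]), (521.2978515625, 207.35105895996094), 10.633197784423828, array([511, 201,  21,  15, 183], dtype=int32))
top [ 408  188   75   74 1178] [ 0.5512 -0.1314  0.012 ]
side [303 207  65  32 805] [ 0.5449 -0.1052  0.012 ]
plat 0.95 [449.2, 224.6] 407 530 188 261 [ 0.5458 -0.1311  0.048 ]
plat 0.61 [428.0, 223.8] 422 438 221 233 [ 0.548  -0.0912  0.048 ]
```

View pics/crop1.png

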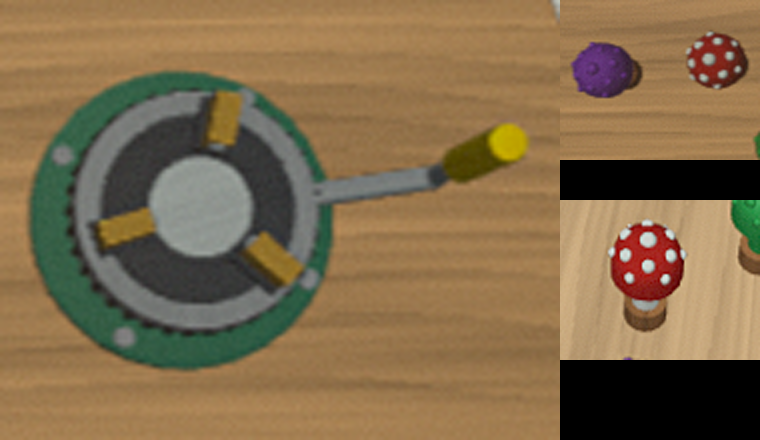

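Candidates, top/side pixels: red white-dotted (208,260)/(333,372); purple (151,265)/(325,445); green (242,302)/(390,347). The crop confirms that the first is the red cap with white dots and wooden foot, so it is the one to pick. The platform centre is at about top (450,221), and the knob top at (526.5,205).

```bash
cat >> h.py <<'E'
np.set_printoptions(precision=4,suppress=True)
def go(xyz,yaw=None):
    "tool-frame units to reach a TCP position and y-axis yaw (deg)"
    s=arm.state();R=np.array(s["tool_rot"]);d=R.T@(np.array(xyz)-s["position"])/.25
    y=np.degrees(np.arctan2(R[1,1],R[0,1]));print("t",s["clock"],"pos",s["position"],"yaw",y,"units",d, "turn(+=about tool z, world cw)", None if yaw is None else (y-yaw)/45)
E
python3 - <<'E'
from h import *
print("plat",at_z("top",(449.9,221.3),.048),"knobtop",at_z("top",(526.6,205.1),.122))
for n,p in(("purple",(151,265)),("green",(242,302)),("brown",(305,257)),("jar",(311,195))):print(n,at_z("top",p,.07))
for p in((144,210),(219,223),(226,172)):print("pun",at_z("top",p,.05))
go((.4828,.3254,.036))
E
```

```text
plat [ 0.5521 -0.1327  0.048 ] knobtop [ 0.5675 -0.2485  0.122 ]
purple [0.4753 0.4307 0.07  ]
green [0.4049 0.2587 0.07  ]
brown [0.4863 0.1419 0.07  ]
jar [0.6031 0.1298 0.07  ]
pun [0.5835 0.456  0.05  ]
pun [0.5557 0.3087 0.05  ]
pun [0.656  0.2965 0.05  ]
t 1.05 pos [0.1989 0.5925 0.2313] yaw 71.4444592836261 units [-1.4166 -0.6516  0.7811] turn(+=about tool z, world cw) None
```

Request:
arm_command(deltas=[[-0.177, -0.0815, 0, 0], [-0.177, -0.0815, 0, 0], [-0.177, -0.0815, 0, 0], [-0.177, -0.0815, 0, 0], [-0.177, -0.0815, 0, 0], [-0.177, -0.0815, 0, 0], [-0.177, -0.0815, 0, 0], [-0.177, -0.0815, 0, 0]], gripper=1)

```text
clock: 1.85
position: [0.4839, 0.3238, 0.2315]
tool_rot: [[-0.948, 0.318, 0.0], [0.318, 0.948, 0.0], [-0.0, 0.0, -1.0]]
force: [0.5, 0.9, -0.4]
grip_width: 0.0851
grip_force: 0.0
```

Request:
arm_command(deltas=[[0, 0, 0.1, 0], [0, 0, 0.1, 0], [0, 0, 0, 0]])

```text
clock: 2.15
position: [0.4814, 0.3237, 0.1784]
tool_rot: [[-0.948, 0.319, -0.005], [0.319, 0.948, -0.003], [0.003, -0.005, -1.0]]
force: [-0.6, 0.1, 0.6]
grip_width: 0.0853
grip_force: 0.0
```

```bash
python3 - <<'E'
from h import *
w=arm.camera("wrist");save(w,"wrist1.png")
go((.4828,.3254,.036))
for r in arm.search_frame("wrist","red_model")[:3]:print(r["centre"],r["confidence"],at_z("wrist",r["centre"],.07))
h=cv2.cvtColor(w,cv2.COLOR_RGB2HSV);m=cv2.inRange(h,(0,130,60),(8,255,255))|cv2.inRange(h,(172,130,60),(180,255,255))
m=cv2.morphologyEx(m,cv2.MORPH_CLOSE,np.ones((15,15)));n,l,st,ce=cv2.connectedComponentsWithStats(m);i=1+np.argmax(st[1:,4]);x,y,ww,hh,_=st[i];print(st[i],ce[i],[at_z("wrist",(x+ww/2,y+hh/2),z) for z in(.058,.066)],proj("wrist",(.4828,.3254,.062)))
E
```

```text
t 2.2 pos [0.4819 0.3248 0.1803] yaw 71.44822810383073 units [-0.0039  0.005   0.5771] turn(+=about tool z, world cw) None
[182.1, 154.3] 0.82 [0.405 0.265 0.07 ]
[475.8, 174.5] 0.75 [0.4748 0.4342 0.07  ]
[317.0, 239.7] 0.73 [0.4835 0.3265 0.07  ]
[ 281  199   76   78 4586] [318.3615 238.1991] [array([0.486 , 0.3271, 0.058 ]), array([0.4839, 0.3278, 0.066 ])] [315.1243 236.015 ]
```

View pics/wrist1.png

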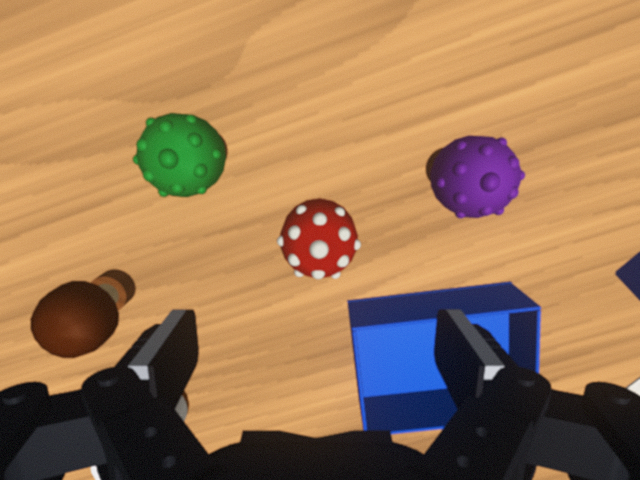

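Wrist view: the red cap is at (318,239), between the fingers' line, with green (180,155), purple (477,178) and the punnet all clear of it. Descending.

Request:
arm_command(deltas=[[-0.003, 0.006, 0.16, 0], [0, 0, 0.16, 0], [0, 0, 0.12, 0], [0, 0, 0.08, 0], [0, 0, 0.04, 0], [0, 0, 0.017, 0], [0, 0, 0, 0], [0, 0, 0, 0]])

```text
clock: 3.05
position: [0.4845, 0.3272, 0.0384]
tool_rot: [[-0.948, 0.318, 0.002], [0.318, 0.948, 0.001], [-0.001, 0.002, -1.0]]
force: [-0.5, 0.5, 0.2]
grip_width: 0.0855
grip_force: 0.0
```

Request:
arm_command(deltas=[[0, 0, 0, 0], [0, 0, 0, 0], [0, 0, 0, 0], [0, 0, 0, 0], [0, 0, 0, 0], [0, 0, 0, 0]], gripper=-1, grip_force=30)

```text
clock: 3.65
position: [0.4843, 0.3265, 0.0379]
tool_rot: [[-0.948, 0.318, 0.001], [0.318, 0.948, 0.0], [-0.001, 0.001, -1.0]]
force: [-1.1, -0.7, 5.5]
grip_width: 0.0508
grip_force: 30.3
```

Request:
arm_command(deltas=[[0, 0, -0.04, 0], [0, 0, -0.08, 0], [0, 0, -0.14, 0], [0, 0, -0.14, 0], [0, 0, -0.1, 0], [0, 0, -0.06, 0], [0, 0, 0, 0]])

```text
clock: 4.35
position: [0.4847, 0.3273, 0.18]
tool_rot: [[-0.948, 0.318, 0.004], [0.318, 0.948, 0.003], [-0.003, 0.004, -1.0]]
force: [0.0, 0.0, -0.7]
grip_width: 0.0507
grip_force: 31.6
```

```bash
python3 - <<'E'
from h import *
print(arm.state()["grip_width"],arm.state()["grip_force"])
go((.552,-.1325,.178),90)
w=arm.camera("wrist");s=arm.camera("side")
save(np.hstack([cv2.resize(w,(400,300)),cv2.resize(s[180:480,150:550],(400,300))]),"lift.png")
E
```

```text
0.050725666514151 31.571183399646543
t 4.35 pos [0.4847 0.3273 0.18  ] yaw 71.4427161170152 units [-0.8403 -1.6579  0.0038] turn(+=about tool z, world cw) -0.4123840862885512
```

View pics/lift.png

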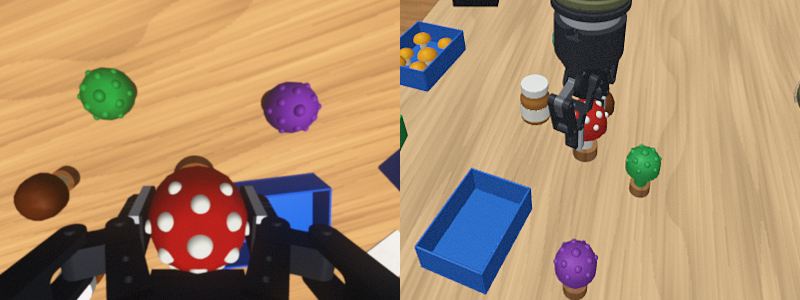

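The model is held upright in the pads. Carrying it to above the chuck.

Request:
arm_command(deltas=[[-0.04, -0.08, 0, 0], [-0.08, -0.16, 0, 0], [-0.084, -0.166, 0, 0], [-0.084, -0.166, 0, 0], [-0.084, -0.166, 0, 0], [-0.084, -0.166, 0, 0], [-0.084, -0.166, 0, 0], [-0.084, -0.166, 0, 0]])

```text
clock: 5.25
position: [0.5325, -0.0179, 0.1757]
tool_rot: [[-0.948, 0.318, -0.002], [0.318, 0.948, 0.0], [0.002, -0.001, -1.0]]
force: [0.9, 0.0, -0.8]
grip_width: 0.0509
grip_force: 31.6
```

Request:
arm_command(deltas=[[-0.08, -0.16, 0, 0], [-0.07, -0.14, 0, 0], [-0.05, -0.09, 0, 0], [-0.016, -0.032, 0, 0], [0, 0, 0, 0], [0, 0, 0, 0]])

```text
clock: 5.85
position: [0.5506, -0.1314, 0.1763]
tool_rot: [[-0.949, 0.317, -0.001], [0.317, 0.949, 0.001], [0.002, 0.001, -1.0]]
force: [-0.9, 0.8, -1.0]
grip_width: 0.051
grip_force: 31.6
```

```bash
python3 - <<'E'
from h import *
go((.552,-.1325,.0885))
w=arm.camera("wrist");s=arm.camera("side");t=arm.camera("top")
P=np.array((.552,-.1325,.048));
im=s.copy();print("platform proj side",proj("side",P),"wrist",proj("wrist",P),"top",proj("top",P))
S=np.array(arm.state()["position"]);B=S+[0,0,-.0379]
print("foot bottom proj side",proj("side",B),"wrist",proj("wrist",B))
a=cv2.resize(s[120:260,260:420],None,fx=2.5,fy=2.5,interpolation=cv2.INTER_CUBIC)
b=cv2.resize(w,(400,300));im=np.zeros((350,800,3),np.uint8);im[:,:400]=a;im[:300,400:]=b;save(im,"over.png")
E
```

```text
t 5.85 pos [ 0.5506 -0.1314  0.1763] yaw 71.53869072168263 units [-0.0073 -0.0029  0.3512] turn(+=about tool z, world cw) None
platform proj side [334.2029 201.8728] wrist [313.7474 233.7577] top [449.8213 221.3529]
foot bottom proj side [335.8314 165.3796] wrist [314.8538 280.9097]
```

View pics/over.png

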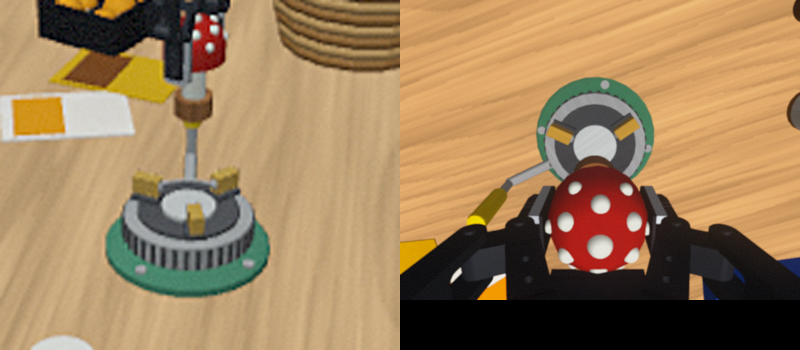

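The platform is at side px ≈(335,202) and wrist px (314,235), within 1 px of my estimate. The foot hangs above it and the jaws are open. Lowering.

Request:
arm_command(deltas=[[-0.007, -0.003, 0.06, 0], [0, 0, 0.1, 0], [0, 0, 0.08, 0], [0, 0, 0.06, 0], [0, 0, 0.03, 0], [0, 0, 0.016, 0], [0, 0, 0, 0], [0, 0, 0, 0]])

```text
clock: 6.8
position: [0.5529, -0.1344, 0.0913]
tool_rot: [[-0.948, 0.318, 0.001], [0.318, 0.948, -0.0], [-0.001, 0.0, -1.0]]
force: [0.3, -0.0, -1.4]
grip_width: 0.0505
grip_force: 31.6
```

Request:
arm_command(deltas=[[0, 0, 0.004, 0], [0, 0, 0.003, 0], [0, 0, 0, 0], [0, 0, 0, 0]])

```text
clock: 7.2
position: [0.5524, -0.1346, 0.0889]
tool_rot: [[-0.948, 0.318, 0.0], [0.318, 0.948, -0.0], [-0.0, -0.0, -1.0]]
force: [-0.4, -0.5, -1.1]
grip_width: 0.0509
grip_force: 31.6
```

Request:
arm_command(deltas=[[0, 0.005, 0.004, 0], [0, 0, 0.003, 0], [0, 0, 0, 0], [0, 0, 0, 0]])

```text
clock: 7.6
position: [0.5528, -0.1333, 0.087]
tool_rot: [[-0.948, 0.318, -0.0], [0.318, 0.948, -0.0], [0.0, -0.0, -1.0]]
force: [-1.0, -0.1, -1.0]
grip_width: 0.0509
grip_force: 31.6
```

Request:
arm_command(deltas=[[0, 0, 0.004, 0], [0, 0, 0, 0], [0, 0, 0, 0]])

```text
clock: 7.9
position: [0.5528, -0.1334, 0.086]
tool_rot: [[-0.948, 0.318, 0.0], [0.318, 0.948, -0.0], [-0.0, -0.0, -1.0]]
force: [-0.3, 0.7, -0.8]
grip_width: 0.0505
grip_force: 31.6
```

Request:
arm_command(deltas=[[0, 0, 0.003, 0], [0, 0, 0, 0], [0, 0, 0, 0]])

```text
clock: 8.2
position: [0.5533, -0.1335, 0.0859]
tool_rot: [[-0.948, 0.318, 0.001], [0.318, 0.948, -0.0], [-0.001, 0.0, -1.0]]
force: [-1.4, -0.8, 5.1]
grip_width: 0.051
grip_force: 31.9
```

Request:
arm_command(deltas=[[0, 0, 0.003, 0], [0, 0, 0, 0], [0, 0, 0, 0]])

```text
clock: 8.5
position: [0.5536, -0.1336, 0.0858]
tool_rot: [[-0.948, 0.318, 0.002], [0.318, 0.948, -0.001], [-0.002, 0.0, -1.0]]
force: [-1.8, -0.1, 10.3]
grip_width: 0.051
grip_force: 32.3
```

Request:
arm_command(deltas=[[0, 0, -0.003, 0], [0, 0, 0, 0]])

```text
clock: 8.7
position: [0.5532, -0.1335, 0.0859]
tool_rot: [[-0.948, 0.318, 0.001], [0.318, 0.948, -0.0], [-0.001, -0.0, -1.0]]
force: [-1.0, -0.0, 6.4]
grip_width: 0.0509
grip_force: 32.0
```

Request:
arm_command(deltas=[[0, 0, 0, 0], [0, 0, 0, 0], [0, 0, 0, 0], [0, 0, 0, 0], [0, 0, 0, 0]], gripper=0.85)

```text
clock: 9.2
position: [0.5527, -0.1333, 0.0851]
tool_rot: [[-0.948, 0.318, -0.0], [0.318, 0.948, 0.0], [0.0, -0.0, -1.0]]
force: [0.3, -0.1, 0.3]
grip_width: 0.0788
grip_force: 0.0
```

Request:
arm_command(deltas=[[0, 0, -0.03, 0], [0, 0, -0.06, 0], [0, 0, -0.12, 0], [0, 0, -0.16, 0], [0, 0, -0.16, 0], [0, 0, 0, 0], [0, 0, 0, 0]])

```text
clock: 9.9
position: [0.5532, -0.1334, 0.2191]
tool_rot: [[-0.948, 0.318, 0.003], [0.318, 0.948, -0.001], [-0.003, 0.0, -1.0]]
force: [0.5, 0.1, -0.6]
grip_width: 0.0789
grip_force: 0.0
```

```bash
python3 - <<'E'
from h import *
w=arm.camera("wrist");s=arm.camera("side");t=arm.camera("top")
for r in arm.search_frame("top","knob")[:2]+arm.search_frame("side","knob")[:2]:print(r)
a=cv2.resize(s[120:260,260:420],None,fx=2.5,fy=2.5,interpolation=cv2.INTER_CUBIC)
b=cv2.resize(w,(400,300));im=np.zeros((350,800,3),np.uint8);im[:,:400]=a;im[:300,400:]=b;save(im,"placed.png")
ax=np.array((.552,-.1325));k=np.array((.5675,-.2485));print(np.degrees(np.arctan2(*(k-ax)[::-1])),np.linalg.norm(k-ax));go((.5675,-.2485,.2),0)
E
```

```text
{'centre': [424.8, 224.2], 'confidence': 0.94}
{'centre': [429.2, 227.5], 'confidence': 0.55}
{'centre': [337.1, 216.0], 'confidence': 0.56}
-82.38918052243321 0.1170309788047592
t 10.15 pos [ 0.5522 -0.1332  0.2166] yaw 71.45166374126782 units [-0.205  -0.4177  0.0659] turn(+=about tool z, world cw) 1.5878147498059516
```

View pics/placed.png

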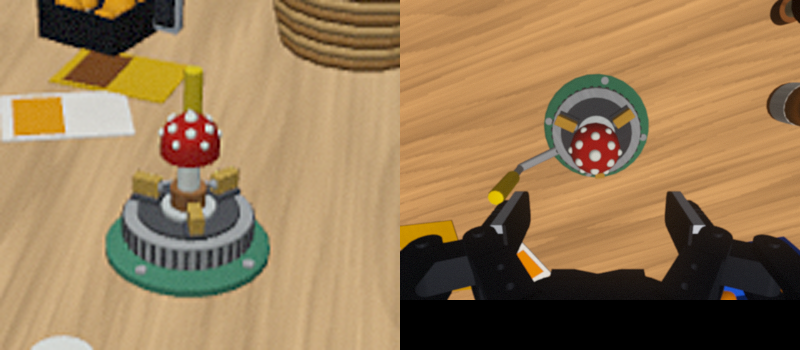

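The model stands upright, centred on the platform with the jaws open. The knob top is at wrist px (154,315) in the full picture.

```bash
python3 - <<'E'
from h import *
w=cv2.imread("pics/placed.png")[:300,400:,::-1]
h=cv2.cvtColor(np.ascontiguousarray(w),cv2.COLOR_RGB2HSV);m=cv2.inRange(h,(24,200,150),(32,255,255));m[:,:70]=0;m[:,130:]=0
ys,xs=np.nonzero(m);print(len(xs),xs.mean(),ys.mean())
p=(96*1.6,197*1.6);k=at_z("wrist",p,.122);print("knob wrist",k)
ax=np.array((.5525,-.1335));a=np.degrees(np.arctan2(*(k[:2]-ax)[::-1]));print(a,np.linalg.norm(k[:2]-ax))
print("plat wrist",at_z("wrist",((596-400)*1.6,125*1.6),.048))
print(arm.state()["joint_positions"]); go((.567,-.250,.18),7.6)
E
```

```text
165 95.48484848484848 196.94545454545454
knob wrist [ 0.5629 -0.247   0.122 ]
-84.76710956035737 0.1140143578907164
plat wrist [ 0.5371 -0.1295  0.048 ]
[15.9237 24.5383 -7.2211 96.0166  3.4575 59.803  79.0525]
t 10.15 pos [ 0.5522 -0.1332  0.2166] yaw 71.45166374126782 units [-0.2052 -0.424   0.1459] turn(+=about tool z, world cw) 1.4189258609170627
```

Request:
arm_command(deltas=[[-0.04, -0.08, 0, 0], [-0.075, -0.154, 0, 0], [-0.06, -0.12, 0, 0], [-0.032, -0.066, 0, 0], [0, 0, 0, 0.17], [0, 0, 0, 0.18], [0, 0, 0, 0.18], [0, 0, 0, 0.18]], gripper=-0.15)

```text
clock: 10.95
position: [0.5684, -0.2483, 0.217]
tool_rot: [[-0.632, 0.775, -0.001], [0.775, 0.632, 0.001], [0.002, -0.0, -1.0]]
force: [0.2, -0.1, 0.0]
grip_width: 0.0363
grip_force: 0.0
```

Request:
arm_command(deltas=[[0, 0, 0, 0.18], [0, 0, 0, 0.18], [0, 0, 0, 0.18], [0, 0, 0, 0.17], [0, 0, 0, 0], [0, 0, 0, 0]])

```text
clock: 11.55
position: [0.5685, -0.2485, 0.2173]
tool_rot: [[-0.136, 0.991, -0.001], [0.991, 0.136, 0.001], [0.001, -0.001, -1.0]]
force: [0.5, -0.1, 0.0]
grip_width: 0.0364
grip_force: 0.0
```

```bash
python3 - <<'E'
from h import *
go((.566,-.249,.08),7)
print(arm.state()["grip_width"],proj("wrist",(.566,-.249,.122)))
w=arm.camera("wrist");save(w,"knob.png")
E
```

```text
t 11.55 pos [ 0.5685 -0.2485  0.2173] yaw 7.816910123183505 units [-0.0009 -0.0098  0.5492] turn(+=about tool z, world cw) 0.018153558292966783
0.03641077287544341 [312.2087 246.4953]
```

View pics/knob.png

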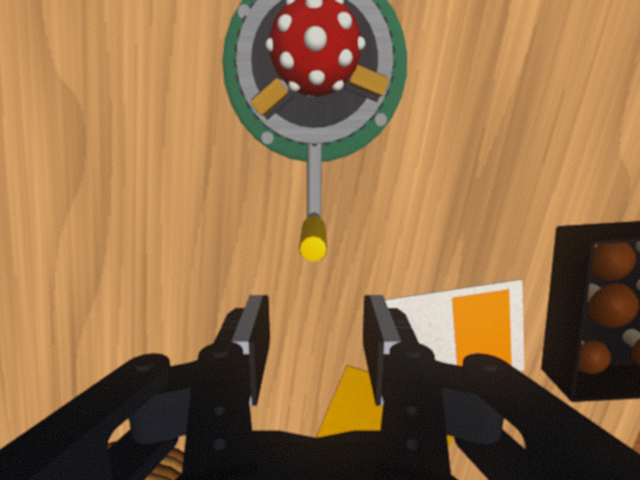

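The knob top at (313,248) matches the estimate to 1 px, and it is centred between the fingers. Descending to straddle it.

Request:
arm_command(deltas=[[0, -0.008, 0.1, 0], [0, 0, 0.14, 0], [0, 0, 0.12, 0], [0, 0, 0.1, 0], [0, 0, 0.06, 0], [0, 0, 0.025, 0], [0, 0, 0, 0], [0, 0, 0, 0]])

```text
clock: 12.4
position: [0.567, -0.2499, 0.0823]
tool_rot: [[-0.132, 0.991, 0.001], [0.991, 0.132, -0.0], [-0.001, 0.001, -1.0]]
force: [0.7, -0.7, 0.4]
grip_width: 0.0363
grip_force: 0.0
```

```bash
python3 - <<'E'
from h import *
s=arm.state();print(s["force"]);go((.5655,-.249,.082))
E
```

```text
[ 0.7254 -0.7076  0.4173]
t 12.4 pos [ 0.567  -0.2499  0.0823] yaw 7.585402137877596 units [ 0.0044 -0.0053  0.0014] turn(+=about tool z, world cw) None
```

Request:
arm_command(deltas=[[0, -0.02, 0, 0], [0, -0.016, 0, 0], [0.0037, -0.033, 0, 0.089], [0.0037, -0.033, 0, 0.089], [0.0037, -0.033, 0, 0.089], [0, 0, 0, 0]])

```text
clock: 13.0
position: [0.5322, -0.2497, 0.0823]
tool_rot: [[0.079, 0.997, 0.001], [0.997, -0.079, -0.0], [-0.0, 0.001, -1.0]]
force: [-0.5, 0.7, 0.4]
grip_width: 0.0363
grip_force: 0.0
```

```bash
cat >> h.py <<'E'
def st(ax=(.5525,-.133)):
    s=arm.state();R=np.array(s["tool_rot"]);f=R.T@np.array(s["force"]);p=np.array(ax)-s["position"][:2]
    print("t",s["clock"],"f tool",f,"axis in tool mm",1000*(R.T@np.array([p[0],p[1],0]))[:2],"yaw",np.degrees(np.arctan2(R[1,1],R[0,1])),"z",s["position"][2])
E
python3 -c "
from h import *
st()"
```

```text
t 13.0 f tool [ 0.6772 -0.579  -0.4061] axis in tool mm [117.9556  10.9951] yaw -4.54574055481689 z 0.08233432569000292
```

Request:
arm_command(deltas=[[0.0037, -0.033, 0, 0.089], [0.0037, -0.033, 0, 0.089], [0.0037, -0.033, 0, 0.089], [0.0037, -0.033, 0, 0.089]])

```text
clock: 13.4
position: [0.5022, -0.2403, 0.0823]
tool_rot: [[0.35, 0.937, 0.003], [0.937, -0.35, -0.001], [-0.0, 0.003, -1.0]]
force: [3.4, -0.7, 0.0]
grip_width: 0.0363
grip_force: 1.6
```

```bash
python3 - <<'E'
from h import *
st()
w=arm.camera("wrist");t=arm.camera("top")
im=np.zeros((400,800,3),np.uint8);im[:300,:400]=cv2.resize(w,(400,300));im[:,400:]=cv2.resize(t[170:290,410:530],(400,400),interpolation=cv2.INTER_CUBIC);save(im,"turn.png")
E
```

```text
t 13.4 f tool [ 0.5836  3.4401 -0.0273] axis in tool mm [118.1131   9.5076] yaw -20.498201267428627 z 0.08229660959252545
```

View pics/turn.png

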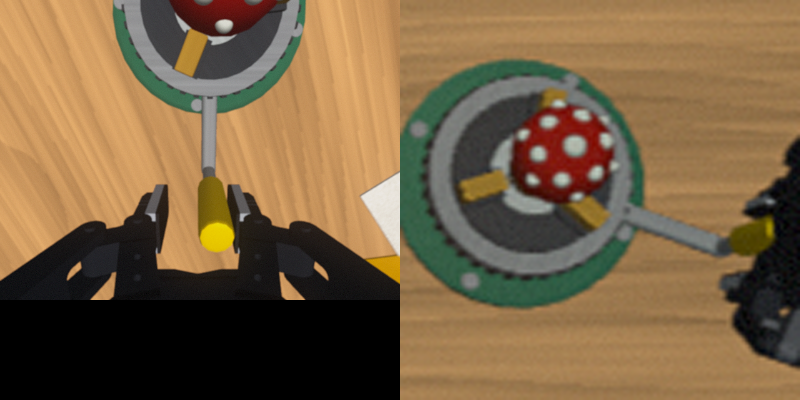

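The pad is pushing the knob (right finger in contact, about 3.4 N) and the jaws are closing with the model upright. Continuing more finely.

Request:
arm_command(deltas=[[0.0019, -0.0165, 0, 0.0445], [0.0019, -0.0165, 0, 0.0445], [0.0019, -0.0165, 0, 0.0445]])

```text
clock: 13.8
position: [0.4908, -0.2343, 0.082]
tool_rot: [[0.448, 0.894, 0.002], [0.894, -0.448, -0.001], [-0.0, 0.002, -1.0]]
force: [2.8, -1.2, 3.6]
grip_width: 0.0361
grip_force: 1.6
```

Request:
arm_command(deltas=[[0.001, -0.0083, 0, 0.0222], [0.001, -0.0083, 0, 0.0222], [0.001, -0.0083, 0, 0.0222]])

```text
clock: 14.1
position: [0.4852, -0.2307, 0.0818]
tool_rot: [[0.493, 0.87, 0.001], [0.87, -0.493, -0.001], [-0.0, 0.001, -1.0]]
force: [3.8, -2.9, 2.4]
grip_width: 0.0364
grip_force: 2.2
```

```bash
python3 -c "
from h import *
st()"
```

```text
t 14.1 f tool [-0.6078  4.7141 -2.4312] axis in tool mm [118.2037  10.3078] yaw -29.5689069315338 z 0.08176318819890936
```

Request:
arm_command(deltas=[[0.001, -0.0083, 0, 0.0222], [0.001, -0.0083, 0, 0.0222]])

```text
clock: 14.3
position: [0.4824, -0.2286, 0.0818]
tool_rot: [[0.524, 0.852, 0.002], [0.852, -0.524, -0.002], [-0.0, 0.002, -1.0]]
force: [5.7, -4.8, 1.4]
grip_width: 0.0363
grip_force: 3.5
```

Request:
arm_command(deltas=[[0.001, -0.0083, 0, 0.0222], [0.001, -0.0083, 0, 0.0222]])

```text
clock: 14.5
position: [0.4799, -0.2265, 0.0818]
tool_rot: [[0.553, 0.833, 0.003], [0.833, -0.553, -0.003], [-0.0, 0.004, -1.0]]
force: [8.0, -5.8, -2.6]
grip_width: 0.0364
grip_force: 5.1
```

```bash
python3 -c "
from h import *
st()"
```

```text
t 14.5 f tool [-0.3572  9.8695  2.5934] axis in tool mm [118.0672   8.7505] yaw -33.57755515662436 z 0.08182041358454051
```

Request:
arm_command(deltas=[[0.0004, -0.004, 0, 0.01], [0, 0, 0, 0]])

```text
clock: 14.7
position: [0.4793, -0.2261, 0.0818]
tool_rot: [[0.559, 0.829, 0.003], [0.829, -0.559, -0.003], [-0.001, 0.004, -1.0]]
force: [7.4, -6.0, -1.8]
grip_width: 0.0363
grip_force: 4.8
```

Request:
arm_command(deltas=[[0, 0, 0, 0], [0, 0, 0, 0], [0, 0, 0, 0]])

```text
clock: 15.0
position: [0.4793, -0.2261, 0.0818]
tool_rot: [[0.559, 0.829, 0.003], [0.829, -0.559, -0.003], [-0.001, 0.004, -1.0]]
force: [8.3, -5.8, -1.0]
grip_width: 0.0366
grip_force: 4.8
```

```bash
python3 -c "
from h import *
st()"
```

```text
t 15.0 f tool [-0.1314 10.1222  1.0641] axis in tool mm [118.0965   8.6606] yaw -33.990569820197855 z 0.08179194672005895
```

Request:
arm_command(deltas=[[0.0004, -0.004, 0, 0.01], [0, 0, 0, 0], [0, 0, 0, 0]])

```text
clock: 15.3
position: [0.4788, -0.2256, 0.0818]
tool_rot: [[0.566, 0.825, 0.004], [0.825, -0.566, -0.003], [-0.0, 0.005, -1.0]]
force: [8.4, -5.8, -3.1]
grip_width: 0.0363
grip_force: 5.3
```

Request:
arm_command(deltas=[[0, 0.018, 0, 0], [0, 0.022, 0, 0], [0, 0, 0, 0], [0, 0, 0, 0]])

```text
clock: 15.7
position: [0.4839, -0.2289, 0.0809]
tool_rot: [[0.565, 0.825, -0.002], [0.825, -0.565, 0.001], [-0.0, -0.003, -1.0]]
force: [0.9, 0.0, -0.2]
grip_width: 0.0361
grip_force: 0.0
```

```bash
python3 -c "
from h import *
st()"
```

```text
t 15.7 f tool [0.5407 0.746  0.1926] axis in tool mm [117.8795   2.4004] yaw -34.39763290865645 z 0.08089676234711697
```

Request:
arm_command(deltas=[[0, 0.006, -0.04, 0], [0, 0, -0.1, 0], [0, 0, -0.16, 0], [0, 0, -0.18, 0], [0, 0, -0.16, 0], [-0.18, 0, 0, 0], [-0.18, 0, 0, 0], [0, 0, 0, 0]])

```text
clock: 16.5
position: [0.4305, -0.3104, 0.2432]
tool_rot: [[0.572, 0.82, -0.001], [0.82, -0.572, -0.004], [-0.003, 0.001, -1.0]]
force: [-0.4, -0.1, -0.1]
grip_width: 0.0365
grip_force: 0.0
```

```bash
python3 - <<'E'
from h import *
st();w=arm.camera("side");t=arm.camera("top")
im=np.zeros((400,800,3),np.uint8);im[:,:400]=cv2.resize(w[120:270,260:410],(400,400),interpolation=cv2.INTER_CUBIC);im[:,400:]=cv2.resize(t[165:285,395:515],(400,400),interpolation=cv2.INTER_CUBIC);save(im,"end.png")
E
```

```text
t 16.5 f tool [-0.3355 -0.2511  0.0813] axis in tool mm [215.261   -1.4859] yaw -34.92080647846113 z 0.24322854423388357
```

View pics/end.png

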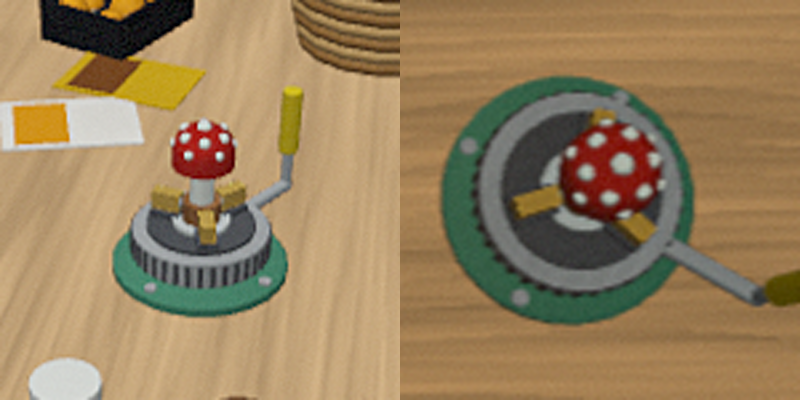

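The jaws have closed on the foot, the model stands upright and the gripper is clear, so I'm handing in.

```bash
python3 -c "
from h import *
print(arm.hand_in())"
```

```text
the job is handed in; nothing more can be done
None
```

I handed the job in at about 16.6 s of the 58 s allowed; `hand_in()` gave no verdict. The red-capped model stands upright on the platform with the jaws closed on its foot after a push of about 10 N at the knob. The knob is released, and I touched none of the other objects.

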